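# Start the tray sealer

## Robot

A 7-joint arm with a two-finger parallel gripper is mounted at the origin on the work surface. World frame = base frame: x ahead of the robot, y to its left, z up, the work surface at z = 0. Lengths are in mm, angles in degrees, forces in N, time in s.
With the tool pointing down it reaches from about 400 to 900 mm from the base axis. Payload 5.6 kg.
Tool frame: the origin (TCP) lies midway between the tips of the shut fingers; the grasp point (between the pads) lies 19 mm behind it; z points along the fingers, x is the direction in which the jaws open and shut, and the axes are right-handed (so a half turn about z gives the same grasp; the last joint's range is limited). The gripper opens to 92 mm and grips with 3 to 60 N. Pads are 20 mm wide; open, the fingers measure 128 mm over their backs; the gripper's body (75 mm by 189 mm) begins 69 mm behind the grasp point.
Start: joints at [63.713, 26.786, -0.665, 91.828, 0.344, 61.387, -3.226], TCP at [262.51, -594.641, 214.592] pointing down, gripper open.
Joint ranges: [-144.91, 144.91], [-17.63, 115.5], [-89.93, 88.59], [15.96, 139.68], [-74.01, 254.01], [8.47, 105.57], [-167.45, 167.45]. Speed limits (degrees/s): [147.25, 147.25, 180, 180, 180, 180, 180].

## Interface

Orientations are given as [roll, pitch, yaw] about the fixed x, y, z axes, in that order (R = Rz(yaw) Ry(pitch) Rx(roll)).
In Python, from rig import * gives the robot as it stands. The module is installed in compiled form; this text tells all that it offers.
- The arm moves only by the tool play_rows, never from a script. Its argument "commands" is a list of rows, each a list of 7 numbers: the finger opening in m, from 0 to 0.0919, then the shift along the tool's x, y, z in m, then the turn, a rotation vector about the tool's x, y, z in rad. A call has 1 to 12 rows; each row is the pose to reach, as a shift and turn from the pose measured when the call began, along the tool's axes at that moment; what a row does not reach only later rows make up. A row lasts 1/12 s, in which the tool goes at most 41.7 mm and 7.16 degrees, less where a joint would pass 70% of its speed; a pose out of reach is approached as far as the arm can. A call with a gripper value outside its range is refused whole. The fingers move at their own pace and stop on an object; "grip_force" is the grip in N (left out, the last holds). Time passes only in rows, so rows that repeat a pose let the fingers close. It gives the time, the measured TCP pose, the force and the opening at its end, in the units of the state.
- read_state(): the state, without advancing time (a new reading comes with each control period).
- read_camera(name): name is "scene" or "top"; returns a dict with "image" (480x640x3 uint8, red, green, blue), "vertical_fov" (degrees; the focal length in pixels is half the picture's height over the tangent of half this angle, whatever the lens; pixels are square), "cx", "cy" (the principal point, pixels), "world_from_camera" (4x4, takes a point from camera to world coordinates). Camera axes: x right, y down, z forward; pixel columns grow to the right and rows downward; lengths in mm; the calibration is good to about 2 mm. A picture is of the moment at which its call begins. There is no depth.
- job_done(): hands the job in, once; it reports no verdict.
The state is a dict: "time_s": time; "q": joint angles; "qvel": joint speeds; "effort": joint torques, N m; "tcp_pos": TCP position; "tcp_rot": TCP orientation; "contact_force": force on the tool from outside, world axes, zero at the start; "wrist_torque": the same for the moment, N m; "gripper_width": finger opening in mm.
Only numpy, scipy, OpenCV 4.12 (cv2) and the standard library are available. Lean on these libraries where they do the work, as an engineer would, in place of code of your own. Each camera call takes 0.05 s, during which the arm holds its last target.

## Task

Start the tray sealer: push its lid all the way shut, then press the raised blue end of the power rocker fully down, then press the green start button fully in for a moment and let it go. Do it in that order, do not press the red stop button, only touch and push (pick nothing up), and leave the jars and other loose kitchen things where they are.

Things in the scene. Friction and masses are not known exactly. Their poses are not given: they have to be found in the camera images.
- sealer: tray sealer, an aluminium box 280 (x, front to back) x 240 (y) x 97 mm high, fixed to the table; origin at the centre of its underside, front faces -x at yaw 0. A steel-framed clear lid is hinged along its rear, 120 mm behind the origin and 100 mm up. Sealer and control box may swap sides (left/right).
- lid (a joint): lid angle in rad: 0 fully shut (level), about 0.4 to 0.65 as found (open, free front edge up). A stiff hinge: it stays at whatever angle it is left; about 2 to 4 N down on the pad moves it. 250 mm from hinge to front edge, 220 wide
- lid_pad (a point): centre of the upper face of the orange push pad (36 x 130 mm) on the lid's free front edge, 225 mm from the hinge; it moves with the lid. With the lid shut it is 117 mm above the table and 105 mm in front of the sealer's origin. Pushing straight down where it stands shuts the lid; the fingers then slide towards the hinge
- box: grey control box 180 (x) x 240 (y) x 70 mm high, fixed to the table; origin at the centre of its underside. On its top, 30 mm in front of the centre, three controls stand in a row along y, 75 mm apart, in any order; all share its yaw
- power (a joint): power rocker in rad: 0 off (blue front end raised), 0.4 fully on (blue end level, white end raised). It stays where left; about 3 N on the blue end moves it
- power_press (a point): point on the upper face of the rocker's raised blue half, 22 mm from the pivot; it moves with the rocker. Rocker 70 mm long (x), 34 wide, on a black base 84 x 44 mm, pivot 88 mm above the table. Off: the point is about 100 mm above the table; fully on: 92 mm. Press straight down there
- start (a joint): green start button in m: 0 up, 0.006 fully in; springs back; about 5 N presses it fully in
- start_top (a point): centre of the top of the green start button, 36 mm across, 92 mm above the table when up; pressed straight down
- stop (a joint): red stop button in m: 0 up, 0.006 fully in; not to be pressed
- stop_top (a point): centre of the top of the red stop button, 36 mm across, same shape as the green one
- spice_jar: small spice jar with yellow cap, 40 mm across, 45 high, loose, standing on the control box's dark rear ledge; origin at the centre of its underside; not to be moved
- grain_jar: amber glass jar, 60 mm across, 100 high, loose, on the table between sealer and control box; origin at the centre of its underside; not to be moved
- rolling_pin: wooden rolling pin lying at the back of the table, 48 mm thick, 390 long, loose; origin at the centre of its underside; not to be moved
- bowl: steel bowl, 140 mm across, 60 high, loose, at the right side; origin at the centre of its underside; not to be moved
- mug: white mug, 76 mm across, 90 high, loose, at the left side; origin at the centre of its underside; not to be moved
- oil_bottle: green glass bottle, 66 mm across, 190 high, loose, at the left side; origin at the centre of its underside; not to be moved
- bar_tray: empty black tray 140 x 100 x 30 mm, loose, at the right side; origin at the centre of its underside; not to be moved

How it is judged (in metres and radians):
On the way, in this order (a step that is already met when the one before it is completed fails the run):
1. the lid is pushed fully shut (value of joint lid below 0.03 rad), for 0.2 s.
2. the power rocker is pressed fully on (value of joint power above 0.34 rad), for 0.1 s.
3. the green start button is pressed in (value of joint start above 0.0045 m), for 0.1 s.
At the end, for the whole second after the job is handed in: lid shut (within 0.03 rad), power rocker on (over 0.34 of 0.4 rad), green button back up and red button up (within 1.5 mm), every loose thing within 30 mm of where it was (value of joint lid below 0.03 rad and value of joint power above 0.34 rad and value of joint each of start, stop below 0.0015 m and distance of each of spice_jar, grain_jar, rolling_pin, bowl, mug, oil_bottle, bar_tray from where it was at the start of the episode below 0.03 m); the robot touches nothing.
It fails at once if the red stop button is pressed (value of joint stop above 0.003 m).
It fails at once if the power rocker is switched on while the lid is still open (value of joint lid above 0.06 rad and value of joint power above 0.2 rad).
It fails at once if the green button is pressed before the lid is shut and the power is on (value of joint start above 0.003 m and (value of joint lid above 0.06 rad or value of joint power below 0.3 rad)).
It fails at once if a loose kitchen thing is lifted, carried or pushed away (moved over 30 mm) (distance of any of spice_jar, grain_jar, rolling_pin, bowl, mug, oil_bottle, bar_tray from where it was at the start of the episode above 0.03 m).
It fails at once if an upright jar, bottle, mug or bowl is tipped over (angle between any of spice_jar, grain_jar, mug, oil_bottle, bowl's own z axis and vertical above 0.5 rad).
It also fails if it takes over 54 s, if anything falls off the work surface, if the arm or the gripper's body presses on something with over 40 N, if the wrist force passes 120 N, or if a joint passes its speed limit or range.

## Working session

There is one attempt and no reset: what is moved stays moved. The work goes in short steps, Python scripts to look and compute and a tool call to move; the robot and the scene stay as the last step left them, time stands still between calls to the robot, and variables do not carry over. Pictures are saved under pics/ and viewed, and the job is handed in when it is done.

Besides the shell and the picture viewer there is one more tool, called after ">>>" in YAML: its name, and indented under it one key for each argument. play_rows: Moves the arm, as the interface text tells. Its arguments: {"type":"object","properties":{"commands":{"type":"array"},"grip_force":{"type":"number"}},"required":["commands"]}

```bash
mkdir -p pics; python3 - <<'E'
from rig import *
import cv2,numpy as np,pickle
s=read_state()
for k in("time_s","q","tcp_pos","tcp_rot","contact_force","gripper_width"):print(k,s[k])
d={}
for n in("scene","top"):
    c=read_camera(n);d[n]=c
    print(n,c["vertical_fov"],c["cx"],c["cy"],np.round(c["world_from_camera"],3).tolist(),[k for k in c])
    cv2.imwrite(f"pics/{n}0.png",c["image"][:,:,::-1])
pickle.dump(d,open("c0.pkl","wb"))
E
```

```text
time_s 0.0
q [63.71289746 26.83566358 -0.66426523 91.88102277  0.34644844 61.38564806
 -3.22794808]
tcp_pos [ 262.2305676  -594.12142445  213.6434297 ]
tcp_rot [ 1.79990379e+02  9.99703701e-02 -6.61816726e+01]
contact_force [ 0.03386881 -0.00215579  0.04231785]
gripper_width 91.78030973461723
scene 51.07160120540337 320.20581221751416 236.97553101199458 [[-0.491, 0.658, -0.572, 1336.627], [0.871, 0.357, -0.337, 428.21], [-0.017, -0.663, -0.748, 1091.137], [0.0, 0.0, 0.0, 1.0]] ['image', 'vertical_fov', 'cx', 'cy', 'world_from_camera']
top 44.05829447117813 315.90758655682254 238.34057853081598 [[0.024, -0.989, 0.147, 365.63], [-1.0, -0.024, 0.002, -16.336], [0.002, -0.147, -0.989, 1656.504], [0.0, 0.0, 0.0, 1.0]] ['image', 'vertical_fov', 'cx', 'cy', 'world_from_camera']
```

View pics/scene0.png

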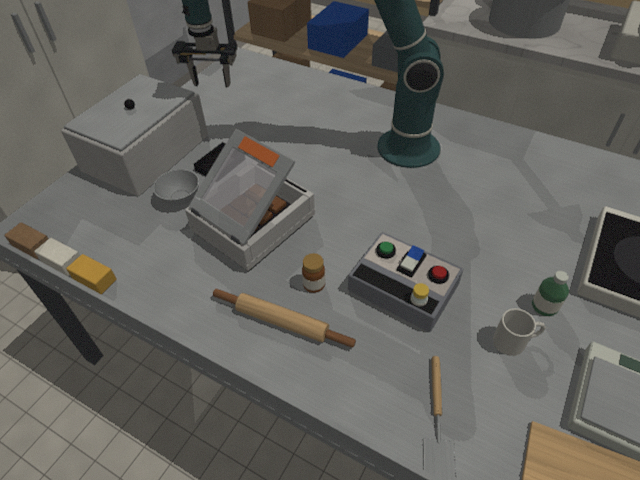

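View pics/top0.png

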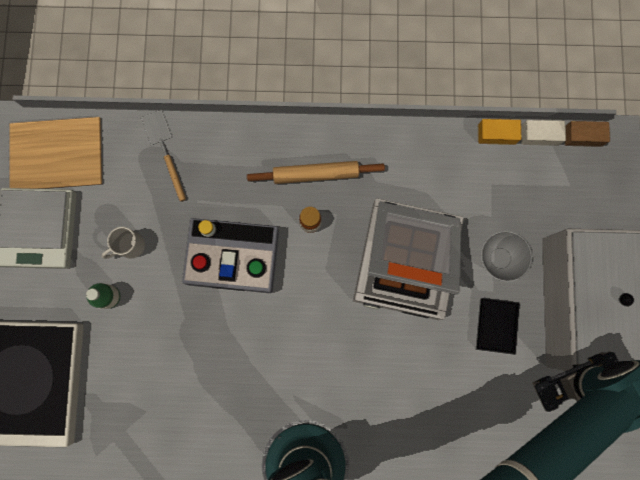

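The top view shows the sealer at right (pad at about px 414,273). The control box is at left, with red at 200,262, the rocker at 228,264 (blue end toward the robot) and green at 257,268. The grain jar sits between them at 310,218. Next I'll triangulate.

```bash
cat >h.py <<'E'
import numpy as np,cv2
def ray(c,u,v):
    f=240/np.tan(np.radians(c["vertical_fov"]/2)); T=np.array(c["world_from_camera"])
    d=T[:3,:3]@np.array([(u-c["cx"])/f,(v-c["cy"])/f,1]); return T[:3,3],d/np.linalg.norm(d)
def atz(c,u,v,z):
    o,d=ray(c,u,v); return o+d*(z-o[2])/d[2]
def tri(c1,p1,c2,p2):
    o1,d1=ray(c1,*p1);o2,d2=ray(c2,*p2)
    t=np.linalg.lstsq(np.c_[d1,-d2],o2-o1,rcond=None)[0]
    a=o1+d1*t[0];b=o2+d2*t[1];return (a+b)/2,np.linalg.norm(a-b)
R={"scene":{"green":(370,235,402,265),"red":(425,260,455,285),"blue":(400,240,430,270),"orange":(230,130,285,170)},
"top":{"green":(245,255,270,282),"red":(188,250,213,275),"blue":(215,245,242,285),"orange":(380,255,450,290)}}
def mask(im,k):
    h=cv2.cvtColor(im,cv2.COLOR_RGB2HSV);H,S,V=[h[...,i].astype(int) for i in range(3)]
    m={"green":(H>50)&(H<90),"red":(H<6)|(H>172),"blue":(H>100)&(H<130),"orange":(H>3)&(H<14)}[k]
    return m&(S>130)&(V>60)
def blob(n,c,k):
    x0,y0,x1,y1=R[n][k]; m=np.zeros(c["image"].shape[:2],np.uint8)
    m[y0:y1,x0:x1]=mask(c["image"],k)[y0:y1,x0:x1]
    N,l,st,ce=cv2.connectedComponentsWithStats(m); i=1+np.argmax(st[1:,4])
    pts=np.argwhere(l==i)[:,::-1].astype(np.float32)
    return ce[i],st[i],cv2.boxPoints(cv2.minAreaRect(pts))
E
python3 - <<'E'
import pickle;from h import *
np.set_printoptions(precision=1,suppress=True)
d=pickle.load(open("c0.pkl","rb"))
for k in("green","red","blue","orange"):
    p={}
    for n in d:
        ce,st,bx=blob(n,d[n],k);p[n]=ce;print(k,n,ce,st,bx.tolist())
    X,e=tri(d["scene"],p["scene"],d["top"],p["top"]);print("  3D",X,"gap",e, "at z90 top",atz(d["top"],*p["top"],91),"scene",atz(d["scene"],*p["scene"],91))
for n,x0,y0,x1,y1 in(("top",150,190,480,330),("scene",170,110,480,340)):
    im=d[n]["image"][y0:y1,x0:x1,::-1]
    cv2.imwrite(f"pics/{n}crop.png",cv2.resize(im,None,fx=2.4,fy=2.4,interpolation=cv2.INTER_CUBIC))
E
```

```text
green scene [386.2 246.7] [380 242  13  11  97] [[378.8077087402344, 249.96156311035156], [380.6153869628906, 240.92311096191406], [393.3077087402344, 243.46156311035156], [391.5000305175781, 252.50001525878906]]
green top [255.2 267.2] [249 261  13  13 136] [[249.0, 261.0], [261.0, 261.0], [261.0, 273.0], [249.0, 273.0]]
  3D [517.  145.3  87.6] gap 0.2989604032456717 at z90 top [516.6 145.1  91. ] scene [519.8 146.1  91. ]
red scene [438.9 271.9] [432 266  15  13 152] [[432.0, 266.0], [446.0, 266.0], [446.0, 278.0], [432.0, 278.0]]
red top [199.1 261.8] [193 255  13  14 147] [[193.0, 255.0], [205.0, 255.0], [205.0, 268.0], [193.0, 268.0]]
  3D [528.  295.1  85.7] gap 0.8094612242942821 at z90 top [527.4 294.4  91. ] scene [532.5 295.4  91. ]
blue scene [415.5 252.6] [407 246  17  15 153] [[406.800048828125, 254.4000244140625], [411.800048828125, 244.40000915527344], [423.800048828125, 250.39999389648438], [418.800048828125, 260.4000244140625]]
blue top [226.  270.5] [219 265  15  12 155] [[219.0, 265.0], [233.0, 265.0], [233.0, 276.0], [219.0, 276.0]]
  3D [505.6 221.3  95. ] gap 0.07381307984864277 at z90 top [505.9 221.9  91. ] scene [502.3 220.4  91. ]
orange scene [258.3 151.2] [238 137  41  30 525] [[237.72308349609375, 146.984619140625], [244.3076934814453, 135.4615478515625], [278.66156005859375, 155.09231567382812], [272.07696533203125, 166.61538696289062]]
orange top [414.6 273.4] [388 262  54  24 676] [[386.3642883300781, 273.56524658203125], [388.9769592285156, 261.48150634765625], [443.3279724121094, 273.23309326171875], [440.7153015136719, 285.31683349609375]]
  3D [ 496.6 -252.5  238.4] gap 0.08168211607044654 at z90 top [ 510.2 -277.1   91. ] scene [ 351.3 -370.2   91. ]
```

View pics/topcrop.png

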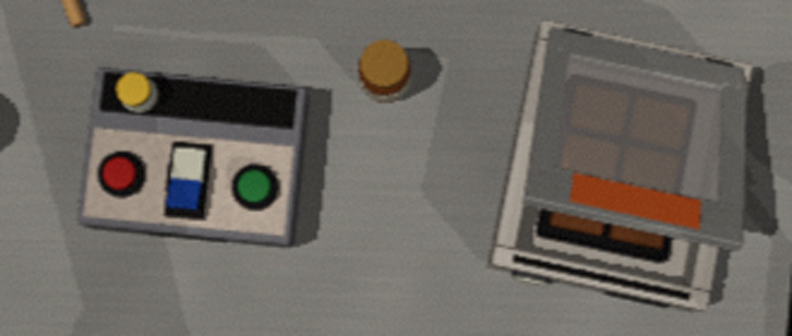

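View pics/scenecrop.png

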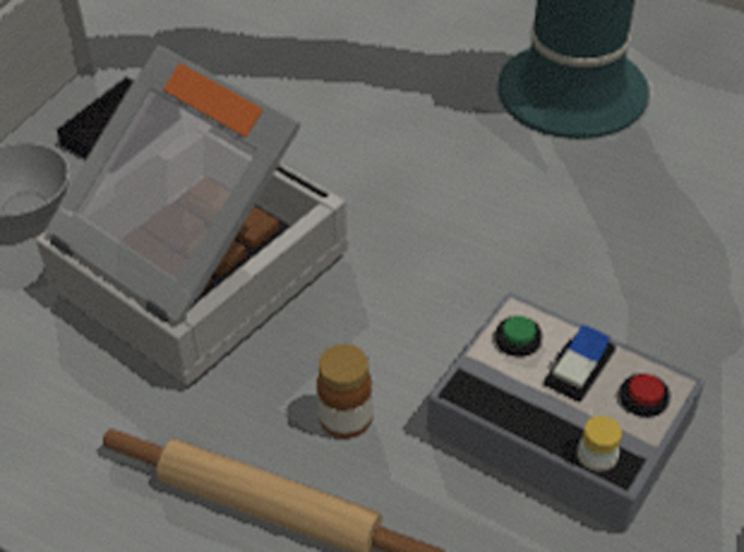

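The measurements fit: the buttons are 150 mm apart, all heights are plausible, and the pad is at about (497, -252, 238), so the lid is open about 0.58 rad. First I'll lift and close the fingers.

>>> play_rows:
  commands:
    - [0,0,0,-0.03,0,0,0]
    - [0,0,0,-0.06,0,0,0]
    - [0,0,0,-0.09,0,0,0]
    - [0,0,0,-0.12,0,0,0]
    - [0,0,0,-0.12,0,0,-0.1]
    - [0,0,0,-0.12,0,0,0]
    - [0,0,0,-0.12,0,0,0]
    - [0,0,0,-0.12,0,0,0]
  grip_force: 20

```text
time_s: 0.77
tcp_pos: [262.2, -594.1, 333.1]
tcp_rot: [180.0, 0.2, -66.1]
contact_force: [-0.2, 0.0, -0.3]
gripper_width: 40.8
```

```bash
cat >>h.py <<'E'
from scipy.spatial.transform import Rotation as Ro
def go(s,pos,yaw):
    R=Ro.from_euler("xyz",s["tcp_rot"],degrees=True)
    t=Ro.from_euler("xyz",[180,0,yaw],degrees=True)
    return np.round(R.inv().apply(np.array(pos)-s["tcp_pos"])/1000,4),np.round((R.inv()*t).as_rotvec(),4)
def st():
    from rig import read_state
    s=read_state();print(round(s["time_s"],2),"pos",np.round(s["tcp_pos"],1),"rot",np.round(s["tcp_rot"],1),"F",np.round(s["contact_force"],1),"w",round(s["gripper_width"],1),"q",np.round(s["q"],1));return s
E
python3 - <<'E'
from h import *
s=st();print(go(s,[497,-252,290],-101))
from scipy.optimize import fsolve
a=fsolve(lambda a:100+225*np.sin(a)+17*np.cos(a)-238.4,.55)[0];psi=np.radians(-10.7)
x=np.array([np.cos(psi),np.sin(psi)]);p=np.array([496.6,-252.5])
hd=lambda a:225*np.cos(a)-17*np.sin(a)
h=p+hd(a)*x;print("a",a,"hinge",h,"origin",h-120*x)
for b in np.linspace(a,0,8):print(round(b,3),np.round(h-hd(b)*x,1),round(100+225*np.sin(b)+17*np.cos(b),1))
E
```

```text
0.77 pos [ 262.2 -594.1  333.1] rot [180.    0.2 -66.1] F [-0.2  0.  -0.3] w 40.8 q [63.5 21.9 -0.4 83.6  0.2 74.7 -3. ]
(array([-0.2174, -0.3533,  0.0436]), array([0.0011, 0.0025, 0.6093]))
a 0.5848991806973608 hinge [ 671.71317957 -285.58797878] origin [ 553.79964399 -263.30798493]
0.585 [ 496.6 -252.5] 238.4
0.501 [ 485.9 -250.5] 223.0
0.418 [ 476.4 -248.7] 206.8
0.334 [ 468.3 -247.2] 189.9
0.251 [ 461.7 -245.9] 172.3
0.167 [ 456.5 -244.9] 154.2
0.084 [ 452.8 -244.2] 135.7
0.0 [ 450.6 -243.8] 117.0
```

>>> play_rows:
  commands:
    - [0,-0.018,-0.029,0,0,0,0.05]
    - [0,-0.036,-0.058,0,0,0,0.1]
    - [0,-0.055,-0.088,0,0,0,0.15]
    - [0,-0.073,-0.118,0,0,0,0.2]
    - [0,-0.091,-0.147,0,0,0,0.26]
    - [0,-0.109,-0.177,0,0,0,0.31]
    - [0,-0.127,-0.207,0,0,0,0.36]
    - [0,-0.145,-0.236,0,0,0,0.41]
    - [0,-0.164,-0.265,0,0,0,0.46]
    - [0,-0.182,-0.294,0,0,0,0.51]
    - [0,-0.2,-0.324,0,0,0,0.56]
    - [0,-0.217,-0.353,0.01,0,0,0.61]

```text
time_s: 1.77
tcp_pos: [498.4, -251.1, 324.8]
tcp_rot: [-180.0, 0.1, -101.1]
contact_force: [0.9, 0.1, 0.6]
gripper_width: 0.4
```

```bash
python3 - <<'E'
from h import *
from rig import read_camera
s=st()
for p in([494,-252,255],[492,-252,236],[485.9,-250.5,222],[476.4,-248.7,206],[468.3,-247.2,189],[461.7,-246,171.5],[456.5,-245,153.5],[452.8,-244,135],[450.6,-244,116]):print(p,go(s,p,-101))
c=read_camera("scene");cv2.imwrite("pics/scene1.png",c["image"][:,:,::-1])
E
```

```text
1.77 pos [ 498.4 -251.1  324.8] rot [-1.800e+02  1.000e-01 -1.011e+02] F [0.9 0.1 0.6] w 0.4 q [ 31.   13.   -9.1  96.8   2.1  70.4 -79.6]
[494, -252, 255] (array([0.0019, 0.0042, 0.0698]), array([-0.0007,  0.0014, -0.001 ]))
[492, -252, 236] (array([0.0023, 0.0062, 0.0888]), array([-0.0007,  0.0014, -0.001 ]))
[485.9, -250.5, 222] (array([0.002 , 0.0125, 0.1028]), array([-0.0007,  0.0014, -0.001 ]))
[476.4, -248.7, 206] (array([0.0021, 0.0221, 0.1188]), array([-0.0007,  0.0014, -0.001 ]))
[468.3, -247.2, 189] (array([0.0022, 0.0304, 0.1358]), array([-0.0007,  0.0014, -0.001 ]))
[461.7, -246, 171.5] (array([0.0023, 0.0371, 0.1533]), array([-0.0007,  0.0014, -0.001 ]))
[456.5, -245, 153.5] (array([0.0023, 0.0424, 0.1713]), array([-0.0007,  0.0014, -0.001 ]))
[452.8, -244, 135] (array([0.0021, 0.0463, 0.1898]), array([-0.0007,  0.0014, -0.001 ]))
[450.6, -244, 116] (array([0.0025, 0.0484, 0.2088]), array([-0.0007,  0.0014, -0.001 ]))
```

View pics/scene1.png

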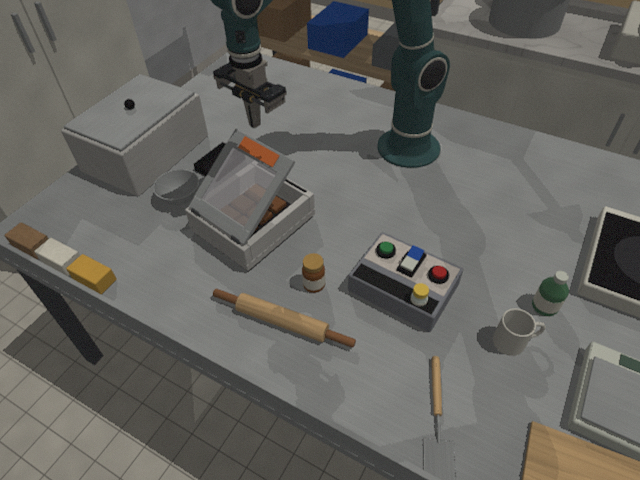

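The picture shows the closed finger tips at (254,125), right over the orange pad at (258,150). I'll press down along the arc.

>>> play_rows:
  commands:
    - [0,0.002,0.001,0.035,0,0,0]
    - [0,0.002,0.002,0.068,0,0,0]
    - [0,0.002,0.004,0.08,0,0,0]
    - [0,0.002,0.006,0.09,0,0,0]
    - [0,0.002,0.01,0.1,0,0,0]
    - [0,0.002,0.015,0.11,0,0,0]
    - [0,0.002,0.021,0.12,0,0,0]
    - [0,0.002,0.026,0.13,0,0,0]
    - [0,0.002,0.03,0.14,0,0,0]
    - [0,0.002,0.034,0.15,0,0,0]

```text
time_s: 2.65
tcp_pos: [467.5, -238.1, 171.3]
tcp_rot: [180.0, 0.4, -100.6]
contact_force: [0.9, -0.2, 1.6]
gripper_width: 0.3
```

```bash
python3 - <<'E'
from h import *
from rig import read_camera
s=st()
for p in([456.5,-245,153.5],[452.8,-244,135],[450.6,-244,115]):print(p,go(s,p,-101))
c=read_camera("scene");cv2.imwrite("pics/scene2.png",c["image"][80:300,150:450,::-1])
E
```

```text
2.65 pos [ 467.5 -238.1  171.3] rot [ 180.     0.4 -100.6] F [ 0.9 -0.2  1.6] w 0.3 q [ 31.3  18.4  -9.2 111.1   3.3  50.9 -80.2]
[456.5, -245, 153.5] (array([0.009 , 0.0095, 0.0178]), array([0.0006, 0.0065, 0.0063]))
[452.8, -244, 135] (array([0.0088, 0.0133, 0.0363]), array([0.0006, 0.0065, 0.0063]))
[450.6, -244, 115] (array([0.0093, 0.0154, 0.0563]), array([0.0006, 0.0065, 0.0063]))
```

View pics/scene2.png

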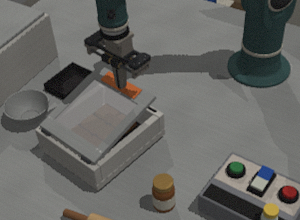

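The lid is following: the finger is on the orange pad and the lid is partly lowered. I'll continue.

>>> play_rows:
  commands:
    - [0,0.003,0.005,0.009,0,0,0]
    - [0,0.006,0.009,0.018,0,0,0]
    - [0,0.009,0.011,0.027,0,0,0]
    - [0,0.009,0.013,0.036,0,0,0]
    - [0,0.009,0.014,0.044,0,0,0]
    - [0,0.009,0.015,0.05,0,0,0]
    - [0,0.009,0.015,0.054,0,0,0]
    - [0,0.009,0.015,0.056,0,0,0]
    - [0,0.009,0.015,0.056,0,0,0]

```text
time_s: 3.45
tcp_pos: [448.3, -243.3, 117.1]
tcp_rot: [179.6, 0.4, -100.7]
contact_force: [-12.8, 4.3, 39.2]
gripper_width: 0.3
```

```bash
python3 - <<'E'
from h import *
st()
E
```

```text
3.45 pos [ 448.3 -243.3  117.1] rot [ 179.6    0.4 -100.7] F [-12.8   4.3  39.2] w 0.3 q [ 32.   21.7  -8.6 115.1   4.2  44.  -79.6]
```

The force is 39 N at z = 117.1, the shut height of the pad. I'll hold briefly, then lift and look.

>>> play_rows:
  commands:
    - [0,0,0,0,0,0,0]
    - [0,0,0,0,0,0,0]
    - [0,0,0,0,0,0,0]
    - [0,0,0,-0.02,0,0,0]
    - [0,0,0,-0.05,0,0,0]
    - [0,0,0,-0.09,0,0,0]
    - [0,0,0,-0.13,0,0,0]
    - [0,0,0,-0.15,0,0,0]
    - [0,0,0,-0.15,0,0,0]

```text
time_s: 4.2
tcp_pos: [451.5, -245.5, 271.3]
tcp_rot: [-179.9, 0.2, -100.7]
contact_force: [0.7, -0.2, 0.1]
gripper_width: 0.6
```

```bash
python3 - <<'E'
from h import *
from rig import read_camera
s=st();print(go(s,[500.6,221.8,260],-94.2))
c=read_camera("scene");cv2.imwrite("pics/scene3.png",cv2.resize(c["image"][100:320,150:450,::-1],None,fx=2.4,fy=2.4))
R["scene"]["orange"]=(200,130,330,230)
t=blob("scene",c,"orange");print(t[0],t[1],atz(c,*t[0],117))
E
```

```text
4.2 pos [ 451.5 -245.5  271.3] rot [-179.9    0.2 -100.7] F [ 0.7 -0.2  0.1] w 0.6 q [ 33.1  10.8  -9.3 106.5   1.7  62.8 -77.4]
(array([-0.4683,  0.0382,  0.0131]), array([-0.0012,  0.004 , -0.1128]))
[274.91913747 176.87601078] [256 165  39  25 371] [ 451.94748551 -240.36705061  117.        ]
```

View pics/scene3.png

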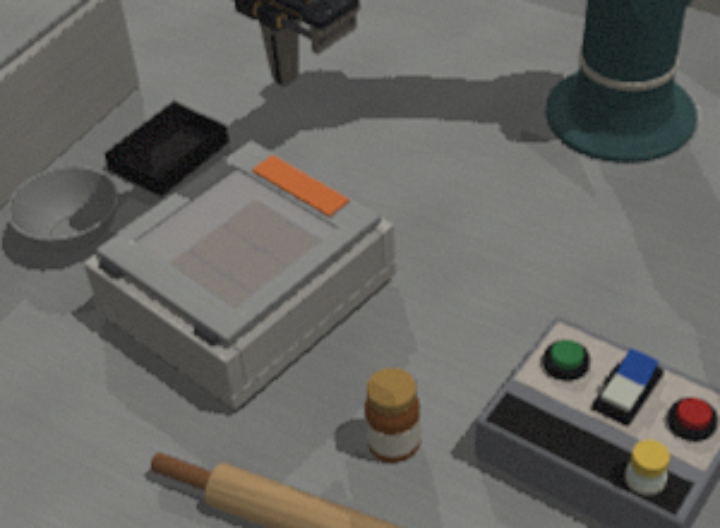

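The lid lies level and the pad is where predicted. Now I'll move above the rocker.

>>> play_rows:
  commands:
    - [0,-0.035,0.003,0,0,0,-0.01]
    - [0,-0.07,0.006,0,0,0,-0.02]
    - [0,-0.105,0.009,0,0,0,-0.03]
    - [0,-0.14,0.012,0,0,0,-0.04]
    - [0,-0.175,0.015,0,0,0,-0.05]
    - [0,-0.21,0.018,0,0,0,-0.06]
    - [0,-0.25,0.021,0,0,0,-0.07]
    - [0,-0.29,0.024,0,0,0,-0.08]
    - [0,-0.33,0.027,0,0,0,-0.09]
    - [0,-0.37,0.03,0,0,0,-0.1]
    - [0,-0.41,0.034,0,0,0,-0.11]
    - [0,-0.44,0.037,0,0,0,-0.113]

```text
time_s: 5.25
tcp_pos: [493.6, 197.6, 268.6]
tcp_rot: [179.6, 0.3, -94.0]
contact_force: [0.1, -0.0, 0.1]
gripper_width: 0.7
```

```bash
python3 - <<'E'
from h import *
s=st();print(go(s,[500.6,221.8,130],-94.2))
E
```

```text
5.25 pos [493.6 197.6 268.6] rot [179.6   0.3 -94. ] F [ 0.1 -0.   0.1] w 0.7 q [  -1.    15.   -28.5  103.3    7.4   63.7 -126. ]
(array([-0.0238, -0.0062,  0.1387]), array([0.0065, 0.0057, 0.0035]))
```

>>> play_rows:
  commands:
    - [0,-0.012,-0.003,0.02,0,0,0]
    - [0,-0.024,-0.006,0.05,0.006,0.006,0.003]
    - [0,-0.024,-0.006,0.085,0.006,0.006,0.003]
    - [0,-0.024,-0.006,0.115,0.006,0.006,0.003]
    - [0,-0.024,-0.006,0.135,0.006,0.006,0.003]
    - [0,-0.024,-0.006,0.139,0.006,0.006,0.003]
    - [0,-0.024,-0.006,0.139,0.006,0.006,0.003]

```text
time_s: 5.83
tcp_pos: [498.3, 221.3, 126.8]
tcp_rot: [179.6, -0.1, -94.1]
contact_force: [0.5, -0.1, 0.7]
gripper_width: 0.3
```

```bash
python3 - <<'E'
from h import *
from rig import read_camera
s=st();print(go(s,[500.6,221.8,91],-94.2))
for n in("scene","top"):
  c=read_camera(n);x,y=(340,180) if n=="scene" else(150,190)
  cv2.imwrite(f"pics/{n}4.png",cv2.resize(c["image"][y:y+140,x:x+160,::-1],None,fx=4,fy=4))
E
```

```text
5.83 pos [498.3 221.3 126.8] rot [ 1.796e+02 -1.000e-01 -9.410e+01] F [ 0.5 -0.1  0.7] w 0.3 q [  -6.6   26.1  -26.1  109.2   14.9   48.4 -134.5]
(array([-0.0008, -0.0025,  0.0357]), array([ 0.0064, -0.0024,  0.0011]))
```

View pics/scene4.png

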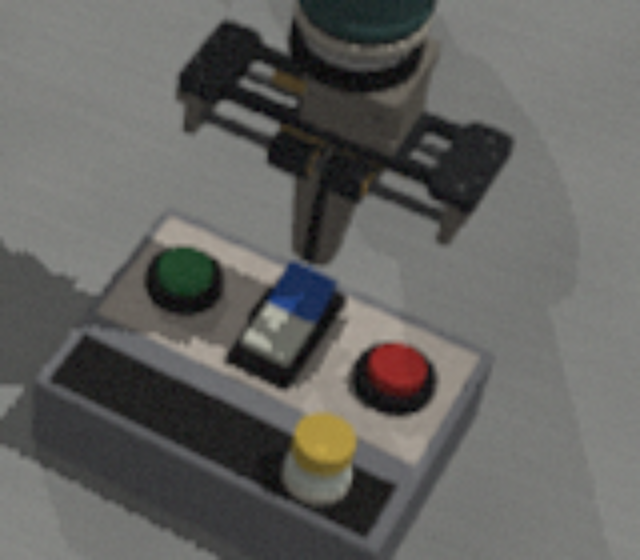

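View pics/top4.png

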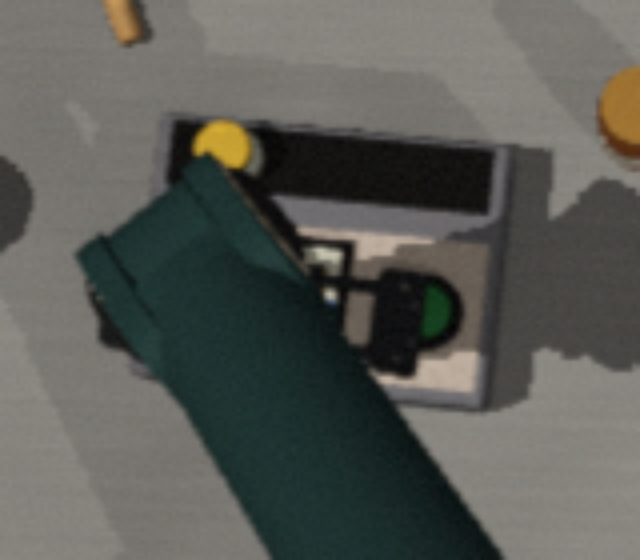

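The fingers hang just above the blue end at crop (318,262), clear of both buttons. Press.

>>> play_rows:
  commands:
    - [0,-0.001,-0.002,0.01,0.006,0,0]
    - [0,-0.001,-0.002,0.02,0.006,0,0]
    - [0,-0.001,-0.002,0.026,0.006,0,0]
    - [0,-0.001,-0.002,0.03,0.006,0,0]
    - [0,-0.001,-0.002,0.033,0.006,0,0]
    - [0,-0.001,-0.002,0.036,0.006,0,0]
    - [0,-0.001,-0.002,0.036,0.006,0,0]
    - [0,-0.001,-0.002,0.036,0.006,0,0]

```text
time_s: 6.6
tcp_pos: [502.7, 223.0, 93.7]
tcp_rot: [-179.7, 0.0, -94.2]
contact_force: [-0.4, -1.6, 0.2]
gripper_width: 0.5
```

```bash
python3 - <<'E'
from h import *
st()
E
```

```text
6.6 pos [502.7 223.   93.7] rot [-179.7    0.   -94.2] F [-0.4 -1.6  0.2] w 0.5 q [  -7.8   28.9  -24.8  110.2   17.1   44.2 -136.4]
```

>>> play_rows:
  commands:
    - [0,0,0.001,0.002,0,0,0]
    - [0,0,0.001,0.004,0,0,0]
    - [0,0,0.001,0.005,0,0,0]
    - [0,0,0.001,0.005,0,0,0]
    - [0,0,0.001,0.005,0,0,0]

```text
time_s: 7.02
tcp_pos: [502.8, 223.3, 92.2]
tcp_rot: [-179.5, -0.0, -94.2]
contact_force: [-6.8, -3.7, 26.5]
gripper_width: 0.4
```

```bash
python3 - <<'E'
from h import *
st()
E
```

```text
7.02 pos [502.8 223.3  92.2] rot [-179.5   -0.   -94.2] F [-6.8 -3.7 26.5] w 0.4 q [  -8.    28.9  -24.7  110.4   17.4   43.9 -136.7]
```

The rocker is at its stop: 26 N at z = 92.2, with 92 expected. I'll lift and verify.

>>> play_rows:
  commands:
    - [0,0,0,0.001,0,0,0]
    - [0,0,0,0.001,0,0,0]
    - [0,0,0,-0.01,0,0,0]
    - [0,0,0,-0.03,0,0,0]
    - [0,0,0,-0.05,0,0,0]
    - [0,0,0,-0.06,0,0,0]
    - [0,0,0,-0.06,0,0,0]

```text
time_s: 7.6
tcp_pos: [503.7, 224.0, 154.5]
tcp_rot: [-179.3, 0.1, -94.2]
contact_force: [-0.2, -0.0, -0.3]
gripper_width: 0.8
```

```bash
python3 - <<'E'
from h import *
from rig import read_camera
s=st();print(go(s,[517.5,145.3,130],-94.2))
c=read_camera("scene");x,y=(340,180)
cv2.imwrite("pics/scene5.png",cv2.resize(c["image"][y:y+140,x:x+160,::-1],None,fx=4,fy=4))
E
```

```text
7.6 pos [503.7 224.  154.5] rot [-1.793e+02  1.000e-01 -9.420e+01] F [-0.2 -0.  -0.3] w 0.8 q [  -6.1   24.   -26.7  108.    14.1   50.6 -134. ]
(array([ 0.0775, -0.0192,  0.0246]), array([-0.0123,  0.0013,  0.0001]))
```

View pics/scene5.png

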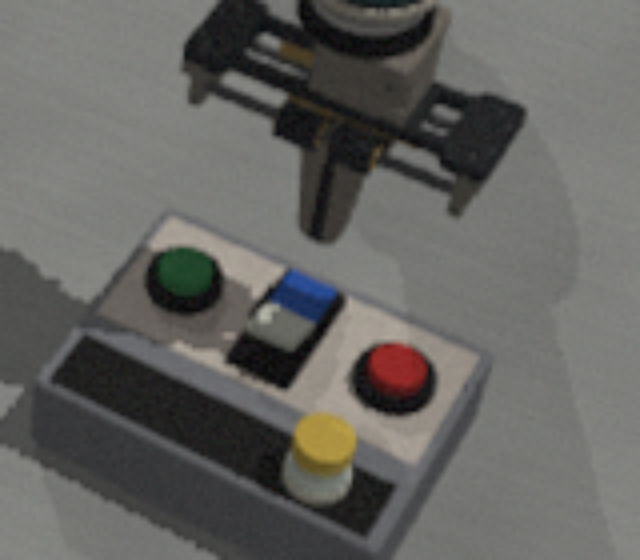

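The rocker has flipped: the blue end (crop 305,293) is level and the white end is raised. Now I'll move over green.

>>> play_rows:
  commands:
    - [0,0.02,-0.005,0,0,0,0]
    - [0,0.04,-0.01,0,-0.006,0,0]
    - [0,0.06,-0.015,0,-0.012,0,0]
    - [0,0.077,-0.019,0,-0.012,0,0]
    - [0,0.077,-0.019,0.012,-0.012,0,0]
    - [0,0.077,-0.019,0.024,-0.012,0,0]
    - [0,0.077,-0.019,0.025,-0.012,0,0]
    - [0,0.077,-0.019,0.025,-0.012,0,0]

```text
time_s: 8.32
tcp_pos: [514.8, 146.3, 126.3]
tcp_rot: [179.7, -0.0, -94.1]
contact_force: [-0.4, -0.1, 0.0]
gripper_width: 0.6
```

```bash
python3 - <<'E'
from h import *
from rig import read_camera
s=st();print(go(s,[517.5,145.3,84],-94.2))
c=read_camera("scene");x,y=(340,180)
cv2.imwrite("pics/scene6.png",cv2.resize(c["image"][y:y+140,x:x+160,::-1],None,fx=4,fy=4))
E
```

```text
8.32 pos [514.8 146.3 126.3] rot [179.7  -0.  -94.1] F [-0.4 -0.1  0. ] w 0.6 q [   1.    25.1  -25.2  110.7   14.    47.5 -125.8]
(array([ 0.0008, -0.003 ,  0.0423]), array([ 0.0054, -0.0001,  0.002 ]))
```

View pics/scene6.png

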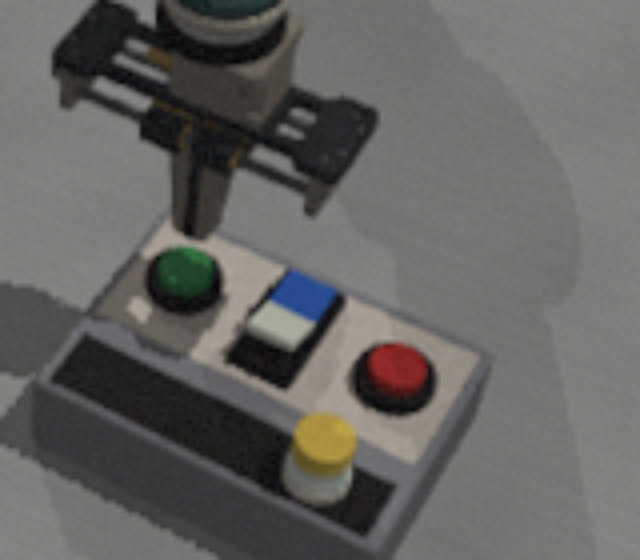

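The tips are over the green button (crop 185,270). Press.

>>> play_rows:
  commands:
    - [0,0.001,-0.003,0.012,0.005,0,0]
    - [0,0.001,-0.003,0.024,0.005,0,0]
    - [0,0.001,-0.003,0.032,0.005,0,0]
    - [0,0.001,-0.003,0.037,0.005,0,0]
    - [0,0.001,-0.003,0.041,0.005,0,0]
    - [0,0.001,-0.003,0.043,0.005,0,0]
    - [0,0.001,-0.003,0.043,0.005,0,0]
    - [0,0.001,-0.003,0.043,0.005,0,0]

```text
time_s: 9.03
tcp_pos: [517.6, 145.9, 86.2]
tcp_rot: [-180.0, -0.0, -94.0]
contact_force: [-8.1, -1.1, 19.3]
gripper_width: 0.2
```

```bash
python3 - <<'E'
from h import *
st()
E
```

```text
9.03 pos [517.6 145.9  86.2] rot [-180.   -0.  -94.] F [-8.1 -1.1 19.3] w 0.2 q [  -0.3   28.5  -23.7  112.    16.5   42.8 -127.7]
```

The button is fully in: z = 86.2 (5.8 mm of travel), 19 N. I'll hold for 0.25 s, then release.

>>> play_rows:
  commands:
    - [0,0,0,0.001,0,0,0]
    - [0,0,0,0.001,0,0,0]
    - [0,0,0,0.001,0,0,0]
    - [0,0,0,-0.02,0,0,0]
    - [0,0,0,-0.05,0,0,0]
    - [0,0,0,-0.08,0,0,0]
    - [0,0,0,-0.11,0,0,0]
    - [0,0,0,-0.14,0,0,0]
    - [0,0,0,-0.16,0,0,0]
    - [0,0,0,-0.16,0,0,0]
    - [0,0,0,-0.16,0,0,0]

```text
time_s: 9.95
tcp_pos: [518.0, 146.1, 247.2]
tcp_rot: [-179.8, -0.0, -94.0]
contact_force: [0.1, 0.3, -1.1]
gripper_width: 0.5
```

```bash
python3 - <<'E'
from h import *
from rig import read_camera
import pickle
s=st();d=pickle.load(open("c0.pkl","rb"))
c=read_camera("scene")
cv2.imwrite("pics/scene7.png",c["image"][:,:,::-1])
for k in("green","red","blue"):
  print(k,blob("scene",c,k)[:2],blob("scene",d["scene"],k)[:2])
E
```

```text
9.95 pos [518.  146.1 247.2] rot [-179.8   -0.   -94. ] F [ 0.1  0.3 -1.1] w 0.5 q [   3.8   16.6  -27.7  104.2    8.9   61.1 -121.3]
green (array([386.22222222, 246.84848485]), array([380, 242,  13,  11,  99], dtype=int32)) (array([386.2371134 , 246.69072165]), array([380, 242,  13,  11,  97], dtype=int32))
red (array([438.92105263, 271.78947368]), array([432, 266,  15,  13, 152], dtype=int32)) (array([438.94736842, 271.88157895]), array([432, 266,  15,  13, 152], dtype=int32))
blue (array([415.45967742, 253.53225806]), array([407, 248,  17,  13, 124], dtype=int32)) (array([415.45098039, 252.63398693]), array([407, 246,  17,  15, 153], dtype=int32))
```

View pics/scene7.png

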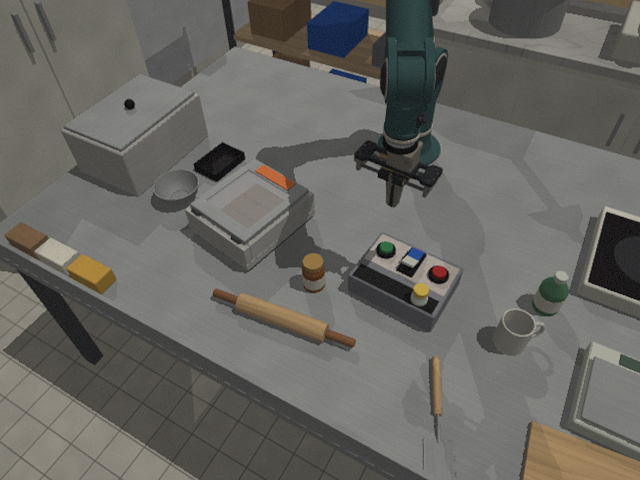

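The lid is shut, the rocker is on, green and red are at their original pixels, the loose things have not moved, and the arm is clear.

```bash
python3 -c "
from rig import *
print(job_done())"
```

```text
the job is handed in; nothing more can be done
None
```

I pushed the lid shut, pressed the blue end of the rocker down, then pressed the green button in and let it go, in that order. The job is handed in at about 10 s of the 54 s allowed; no verdict was reported.

- **Lid:** the finger stopped at 117.1 mm with 39 N, and 117 mm is the shut height. The picture afterwards shows the lid level, with the pad within about 4 mm of where I predicted it.
- **Rocker:** the first push stopped short at 93.7 mm, so I pushed 5 mm further. It then stopped at 92.2 mm with 26 N, and the picture shows the blue end level and the white end raised.
- **Green button:** it went in to 86.2 mm, about 5.8 mm of travel, with 19 N, and was held for about 0.25 s. In the last picture it is back at its starting pixels.
- **Red button and loose things:** the red button is at its starting pixels. The jars and other loose things look unmoved in the last scene picture; I checked those by eye and did not measure them.
- **Arm:** it ended clear of everything, with about 1 N on the tool.

The only other disagreement was small: the tool ran 2–8 mm off its sideways target during some moves, and I corrected for it before each press.

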